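# Clean down the lipped board

### The job

Clean down the lipped board: first lift the offcut blocks that lie on it over to the rack, each lying level across both of its narrow battens. Then take the scraper block by its handle and, working on the board with it and not with the fingers, push every wood chip over the open edge into the chip tray; finally stand the scraper upright along the narrow ledge of its rest, about central on it. Leave the tape measure and the other tools where they are.

Things in the scene. Friction and masses are not known exactly. Their poses are not given: they have to be found in the camera images.
- short_block_center (a point): Loose plain wooden offcut block (the shortest and thickest of the three), 45x90x35 mm, about 0.1 kg; this point is its centre; x is its width, y its length, z its height. It starts lying flat on the board with its length roughly along the board's y. It may be absent (two or three of the three blocks are there).
- thin_block_center (a point): Loose plain wooden offcut block (the thinnest of the three), 40x120x20 mm, about 0.1 kg; this point is its centre; x is its width, y its length, z its height. It starts lying flat on the board with its length roughly along the board's y. It may be absent (two or three of the three blocks are there).
- long_block_center (a point): Loose plain wooden offcut block (the longest, square in section of the three), 32x130x32 mm, about 0.1 kg; this point is its centre; x is its width, y its length, z its height. It starts lying flat on the board with its length roughly along the board's y. It may be absent (two or three of the three blocks are there).
- chip_0_center (a point): One of three to five loose wood chips on the board (may be absent), 22x15x8 mm with a small tongue at one end, 10 g; this point is its centre, 4 mm above what it lies on. Chips start on the half of the board nearer the tray, centres at least 20 mm from the edges.
- chip_1_center (a point): One of three to five loose wood chips on the board (may be absent), 22x15x8 mm with a small tongue at one end, 10 g; this point is its centre, 4 mm above what it lies on. Chips start on the half of the board nearer the tray, centres at least 20 mm from the edges.
- chip_2_center (a point): One of three to five loose wood chips on the board (may be absent), 22x15x8 mm with a small tongue at one end, 10 g; this point is its centre, 4 mm above what it lies on. Chips start on the half of the board nearer the tray, centres at least 20 mm from the edges.
- chip_3_center (a point): One of three to five loose wood chips on the board (may be absent), 22x15x8 mm with a small tongue at one end, 10 g; this point is its centre, 4 mm above what it lies on. Chips start on the half of the board nearer the tray, centres at least 20 mm from the edges.
- chip_4_center (a point): One of three to five loose wood chips on the board (may be absent), 22x15x8 mm with a small tongue at one end, 10 g; this point is its centre, 4 mm above what it lies on. Chips start on the half of the board nearer the tray, centres at least 20 mm from the edges.
- scraper_center (a point): Loose wooden scraper block, 62 mm tall, 0.2 kg: foot 140 (x) x 34 (y) x 18 mm high with thin steel edges, and on it a dark handle bar 110 (x) x 26 (y) x 44 mm high, to be gripped across its 26 mm. This point is at its middle, 31 mm above its underside; x along its length, z up. It starts upright on the table beside its rest, nearer the robot.
- board_top (a point): Centre of the upper face of the fixed oak board, 240 (x) x 270 (y) mm, 58 mm above the table; z up, y away from the tray. Lips 12 mm wide stand 10 mm above the face: inner sides at x = -120 and +120 mm and (past a level 12 mm filler strip) y = +147 mm. The -y edge (y = -135 mm) is open and drops into the chip tray. Place and yaw (a few degrees) vary.
- tray_in (a point): Centre of the inner floor of the open chip tray fixed under the open (-y) edge of the board; same axes as the board. Inside 290 (x) x 110 (y) mm, walls 5 mm thick, rim 36 mm above the table, floor 5 mm above the table. The board overhangs its near side by 10 mm, and there its wall is under the board.
- rack_top (a point): The rack: a fixed plinth 250 (x) x 150 (y) mm, deck 40 mm above the table, carrying two narrow battens 12 mm wide and 20 mm high that run its full length along x, with centre lines at y = -26 and +26 mm. This point is midway between the battens, level with their tops (60 mm above the table). It stands left or right of the board.
- rest_top (a point): The scraper's rest: a fixed stand with a narrow flat ledge 28 (x) x 160 (y) mm; this point is the centre of the ledge's upper face, 70 mm above the table; the ledge runs along y. Foot 70 x 150 x 12 mm, no lips. It stands on the other side of the board from the rack.
- scraper: The same scraper block; origin at the centre of its underside.
- tape_measure: Bystander: yellow tape measure lying flat on the table behind the scraper's rest (on the side away from the robot), 74x93 mm, 34 mm high, loose; origin on its underside near the middle. Leave it alone.
- chip_0: The same chip; origin at the centre of its underside.
- chip_1: The same chip; origin at the centre of its underside.
- chip_2: The same chip; origin at the centre of its underside.
- chip_3: The same chip; origin at the centre of its underside.
- chip_4: The same chip; origin at the centre of its underside.

How it is judged (in metres and radians):
On the way, in this order (a step that is already met when the one before it is completed fails the run):
1. all the blocks present lie across both battens of the rack (x of short_block_center in the frame of rack_top between -0.12 and 0.12 m and y of short_block_center in the frame of rack_top between -0.025 and 0.025 m and z of short_block_center in the frame of rack_top between 0.006 and 0.028 m and angle between short_block_center's own y axis and vertical between 1.45 and 1.69 rad and angle between the y axis of each of short_block_center, thin_block_center, long_block_center and the y axis of rack_top, either way round below 0.35 rad and x of thin_block_center in the frame of rack_top between -0.12 and 0.12 m and y of thin_block_center in the frame of rack_top between -0.025 and 0.025 m and z of thin_block_center in the frame of rack_top between 0.006 and 0.028 m and angle between thin_block_center's own y axis and vertical between 1.45 and 1.69 rad and x of long_block_center in the frame of rack_top between -0.12 and 0.12 m and y of long_block_center in the frame of rack_top between -0.025 and 0.025 m and z of long_block_center in the frame of rack_top between 0.006 and 0.028 m and angle between long_block_center's own y axis and vertical between 1.45 and 1.69 rad), for 0.2 s.
2. the held scraper is set down on the board (x of scraper_center in the frame of board_top between -0.12 and 0.12 m and y of scraper_center in the frame of board_top between -0.16 and 0.14 m and z of scraper_center in the frame of board_top between 0.02 and 0.039 m and contact force between the fingers and scraper above 1 N), for 0.1 s.
3. all the chips are in the tray (x of chip_0_center in the frame of tray_in between -0.15 and 0.15 m and y of chip_0_center in the frame of tray_in between -0.06 and 0.06 m and z of chip_0_center in the frame of tray_in between -0.01 and 0.03 m and x of chip_1_center in the frame of tray_in between -0.15 and 0.15 m and y of chip_1_center in the frame of tray_in between -0.06 and 0.06 m and z of chip_1_center in the frame of tray_in between -0.01 and 0.03 m and x of chip_2_center in the frame of tray_in between -0.15 and 0.15 m and y of chip_2_center in the frame of tray_in between -0.06 and 0.06 m and z of chip_2_center in the frame of tray_in between -0.01 and 0.03 m and x of chip_3_center in the frame of tray_in between -0.15 and 0.15 m and y of chip_3_center in the frame of tray_in between -0.06 and 0.06 m and z of chip_3_center in the frame of tray_in between -0.01 and 0.03 m and x of chip_4_center in the frame of tray_in between -0.15 and 0.15 m and y of chip_4_center in the frame of tray_in between -0.06 and 0.06 m and z of chip_4_center in the frame of tray_in between -0.01 and 0.03 m), for 0.2 s.
At the end, for the whole second after the job is handed in: Blocks level (0.12 rad) across both battens, centred within 25 mm, square within 0.35 rad, centre within 120 mm of the rack's middle; chips all in the tray; scraper upright (0.12 rad) on the ledge, within 20 mm across, 40 mm along and 0.3 rad of its middle (all of step 1 and all of step 3 and x of scraper_center in the frame of rest_top between -0.02 and 0.02 m and y of scraper_center in the frame of rest_top between -0.04 and 0.04 m and z of scraper_center in the frame of rest_top between 0.026 and 0.036 m and angle between scraper_center's own z axis and vertical below 0.12 rad and angle between the x axis of scraper_center and the y axis of rest_top, either way round below 0.3 rad); the robot touches nothing.
It fails at once if a chip is pressed or gripped by the fingers (over 1 N) (contact force between the fingers and chip_0 above 1 N or contact force between the fingers and chip_1 above 1 N or contact force between the fingers and chip_2 above 1 N or contact force between the fingers and chip_3 above 1 N or contact force between the fingers and chip_4 above 1 N).
It fails at once if the tape measure is moved by more than 30 mm (distance of tape_measure from where it was at the start of the episode above 0.03 m).
Of short_block, thin_block, long_block only 2 to 3 are there at a start; the rules pass over those that are not, and their reading is None.
Of chip_0, chip_1, chip_2, chip_3, chip_4 only 3 to 5 are there at a start; the rules pass over those that are not, and their reading is None.
At some moment in a run one of chip_0, chip_1, chip_2, chip_3, chip_4 may be knocked a few centimetres aside while the robot is not near it.
Once in a run the grip may slacken for a moment while it holds something.
It also fails if it takes over 210 s, if anything falls off the work surface, if the arm or the gripper's body presses on something with over 40 N, if the wrist force passes 120 N, or if a joint passes its speed limit or range.

### The arm

A 6-joint arm with a two-finger parallel gripper is mounted at the origin on the work surface; the furniture and walls round the work are solid. World frame = base frame: x ahead of the robot, y to its left, z up, the work surface at z = 0. Lengths are in m, angles in degrees, forces in N, time in s.
With the tool pointing down it reaches from about 0.375 to 0.9 m from the base axis. Payload 3.1 kg.
Tool frame: the origin (TCP) lies at the very end of the fingers, on their centre line; the grasp point (between the pads) lies 19 mm behind it; z points along the fingers, y is the line along which they close (so a half turn about z gives the same grasp; the last joint's range is limited). The gripper opens to 87 mm and grips with 3 to 60 N. Pads are 19 mm wide; open, the fingers measure 117 mm over their backs; the gripper's body (75 mm by 190 mm) begins 51 mm behind the grasp point.
Start: joints at [-75.659, 30.224, 82.088, -0, 67.689, -10.227], TCP at [0.26, -0.568, 0.223] pointing down, gripper open.
Joint ranges: [-176.69, 176.69], [-43.24, 126.21], [12.49, 139.97], [-82, 262], [0, 151.66], [-163.58, 163.58]. Speed limits (degrees/s): [159.86, 159.86, 180, 180, 180, 180].

### API

Orientations are given as a 3x3 rotation matrix whose columns are the frame's x, y, z axes.
In Python, from rig import * gives the robot as it stands.
- The arm moves only by the tool jog_arm, never from a script. Its arguments are lists of equal length, an entry for each row: "delta_pos": the shift along the world's x, y, z in cm, a list of three; "turn": the turn about the world's z in degrees; "grip": the closure, from 0 (fully open) to 1 (shut). In form: {"delta_pos": [[x, y, z], ...], "turn": [turn, ...], "grip": [grip, ...]}. A call has 1 to 12 rows; each row is the pose to reach, as a shift and turn from the pose commanded when the call began; what a row does not reach only later rows make up. A row lasts 1/8 s, in which the tool goes at most 62.5 mm and 10.7 degrees, less where a joint would pass 70% of its speed; a pose out of reach is approached as far as the arm can. A call with a gripper value outside its range is refused whole. The fingers move at their own pace and stop on an object; the grip force is fixed at half the most. Time passes only in rows, so rows that repeat a pose let the fingers close. It gives the time, the measured TCP pose, the force, the opening and the grip force at its end, in the units of the state.
- read_state(): the state, without advancing time (a new reading comes with each control period).
- capture(name): name is "scene" or "side" or "wrist"; returns a dict with "color" (480x640x3 uint8, blue, green, red), "fovy" (degrees; the focal length in pixels is half the picture's height over the tangent of half this angle, whatever the lens; pixels are square), "cx", "cy" (the principal point, pixels), "camera_from_world" (4x4, takes a point from world to camera coordinates). Camera axes: x right, y up, looking along -z (the intrinsics and any distortion apply to the point x, -y, -z); pixel columns grow to the right and rows downward; lengths in m; the calibration is good to about 2 mm. A picture is of the moment at which its call begins. There is no depth.
- hand_in(): hands the job in; it is judged then, once.
The state is a dict: "time_s": time; "joint_positions": joint angles; "qvel": joint speeds; "tau": joint torques, N m; "position": TCP position; "tcp_rot": TCP orientation; "force": force on the tool from outside, world axes, zero at the start; "moment": the same for the moment, N m; "opening": opening from 0.0 (shut) to 1.0 (fully open); "grasp_force": force on a finger pad.
Only numpy, scipy, OpenCV 4.12 (cv2) and the standard library are available. Lean on these libraries where they do the work, as an engineer would, in place of code of your own. Each camera call takes 0.05 s, during which the arm holds its last target. There are 200 camera calls.

## Working session

There is one attempt and no reset: what is moved stays moved. The work goes in short steps, Python scripts to look and compute and a tool call to move; the robot and the scene stay as the last step left them, time stands still between calls to the robot, and variables do not carry over. Pictures are saved under pics/ and viewed, at most 14 in all, crops included, and the job is handed in when it is done.

Besides the shell and the picture viewer there is one more tool, called by a JSON object that holds its "api" and its "payload", one argument or row to a line. jog_arm: Moves the arm, as the interface text tells. Its arguments: {"type":"object","properties":{"delta_pos":{"type":"array"},"turn":{"type":"array"},"grip":{"type":"array"}},"required":["delta_pos","turn","grip"]}

```bash
mkdir -p pics; ls; cat > h.py <<'E'
from rig import *
import numpy as np, cv2
def cap(n,save=None):
    c=capture(n)
    if save: cv2.imwrite('pics/'+save,c['color'])
    return c
def cal(c):
    f=c['color'].shape[0]/2/np.tan(np.radians(c['fovy'])/2); return f,np.array(c['camera_from_world'])
def ray(c,u,v,z):
    f,T=cal(c); d=np.array([(u-c['cx'])/f,-(v-c['cy'])/f,-1.])
    R=T[:3,:3];o=-R.T@T[:3,3];w=R.T@d
    return o+w*(z-o[2])/w[2]
def proj(c,P):
    f,T=cal(c);p=T[:3,:3]@np.array(P)+T[:3,3]
    return c['cx']+f*p[0]/-p[2], c['cy']-f*p[1]/-p[2]
E
python3 - <<'E'
from h import *
for n in ['scene','side','wrist']:
    c=cap(n,n+'0.png'); f,T=cal(c); print(n,f,c['cx'],c['cy'],-T[:3,:3].T@T[:3,3],T[2,:3],[k for k in c if k!='color'])
s=read_state();print(s['position'],s['tcp_rot'],s['opening'])
E
```

```text
pics
scene 577.3688727363805 321.8404711928862 239.99490860692788 [-0.18270991  1.19289473  0.79818653] [-0.44647784  0.77411087  0.44878714] ['fovy', 'cx', 'cy', 'camera_from_world']
side 579.1869617322599 313.22093376098803 246.26868116828012 [ 0.61523816 -1.24591063  0.72860191] [ 0.05273206 -0.87925841  0.47341734] ['fovy', 'cx', 'cy', 'camera_from_world']
wrist 381.0227591426614 312.3148953026315 240.22596273181634 [ 0.3258095  -0.53718678  0.38387257] [0.24190444 0.10806955 0.96426304] ['fovy', 'cx', 'cy', 'camera_from_world']
[ 0.25975355 -0.5678746   0.2217821 ] [[ 9.09473309e-01  4.15762113e-01 -4.06846211e-04]
 [ 4.15762206e-01 -9.09471941e-01  1.60536256e-03]
 [ 2.97433717e-04 -1.62918568e-03 -9.99998629e-01]] 0.9998127533078403
```

View pics/scene0.png

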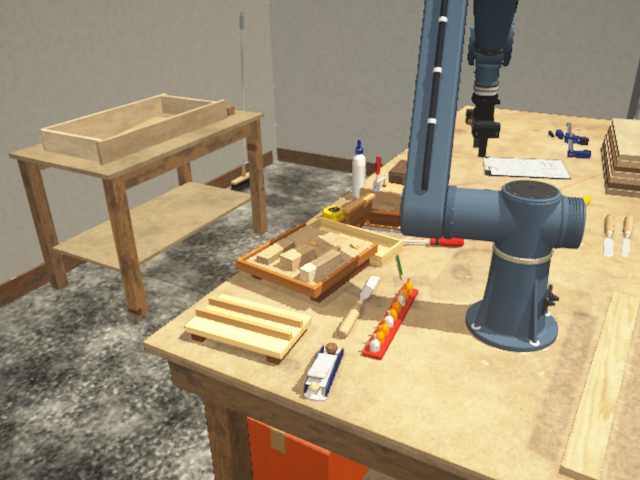

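View pics/side0.png

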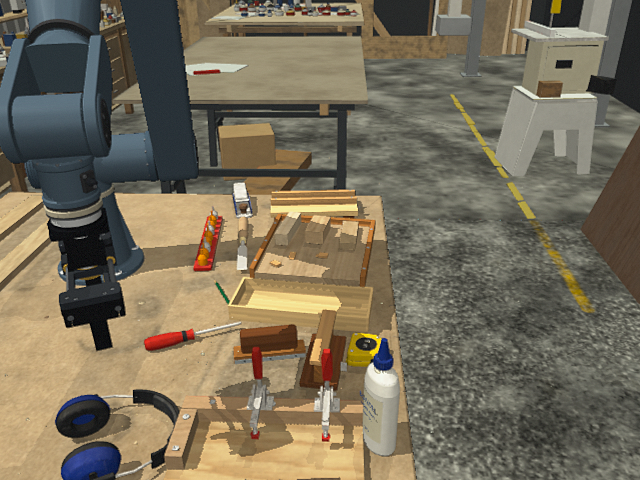

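The scene view shows the rack at (250,325), the board with blocks at (315,255) and the tray nearer the side camera. The side view shows the board at (313,250), a chip at (277,262), the tray at (300,300), the scraper at (268,340), the rest at (323,350) and the tape at (363,350). Next I localise these roughly and look from the wrist.

```bash
python3 - <<'E'
from h import *
c=cap('side')
for n,u,v,z in [('board',313,250,.058),('board corners',275,220,.068),('',375,222,.068),('',250,280,.068),('',366,285,.058),('rack',313,205,.04),('scr',268,337,.06),('rest',325,335,.07),('tape',363,350,.034)]: print(n,ray(c,u,v,z).round(3))
im=c['color'][185:395,225:405]; cv2.imwrite('pics/c1.png',cv2.resize(im,None,fx=2.8,fy=2.8,interpolation=cv2.INTER_CUBIC))
w=cap('wrist'); s=read_state(); f,T=cal(w)
R=s['tcp_rot'];print(R.T@(-T[:3,:3].T@T[:3,3]-s['position']), R.T@T[:3,:3].T)
E
```

```text
board [ 0.541 -0.019  0.058]
board corners [0.433 0.124 0.068]
 [0.695 0.119 0.068]
 [ 0.412 -0.178  0.068]
 [ 0.665 -0.174  0.058]
rack [0.524 0.285 0.04 ]
scr [ 0.475 -0.369  0.06 ]
rest [ 0.583 -0.372  0.07 ]
tape [ 0.654 -0.368  0.034]
[ 0.07289838 -0.00069291 -0.16206013] [[-5.53402617e-04  9.64181467e-01  2.65242894e-01]
 [ 9.99999684e-01  3.81993579e-04  6.97818177e-04]
 [ 5.71502271e-04  2.65243196e-01 -9.64181373e-01]]
```

View pics/c1.png

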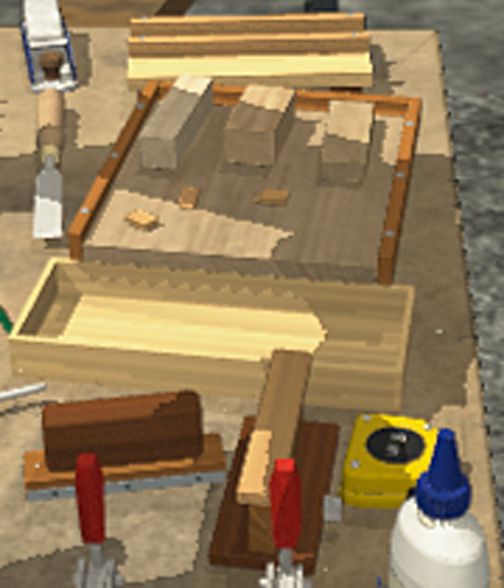

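The crop shows three blocks (long left, short middle, thin right). There are three chips, at crop (142,218), (188,197) and (272,197). The scraper is at (120,440) and the rest at (275,440). Now I move the wrist camera above the board.

{"api": "jog_arm", "payload": {
  "delta_pos": [
    [0, 0, 10],
    [8, 14, 18],
    [16, 27, 18],
    [24, 41, 18],
    [32, 55, 18],
    [32, 55, 18],
    [32, 55, 18],
    [32, 55, 18],
    [32, 55, 18],
    [32, 55, 18],
    [32, 55, 18],
    [32, 55, 18]
  ],
  "turn": [0, -6, -12, -18, -24.6, -24.6, -24.6, -24.6, -24.6, -24.6, -24.6, -24.6],
  "grip": [0, 0, 0, 0, 0, 0, 0, 0, 0, 0, 0, 0]
}}

```text
time_s: 1.75
position: [0.5809, -0.0153, 0.4028]
tcp_rot: [[1.0, 0.003, 0.001], [0.003, -1.0, 0.001], [0.001, -0.001, -1.0]]
force: [0.0, -0.5, -0.7]
opening: 0.999
grasp_force: 0.0
```

```bash
python3 - <<'E'
from h import *
c=cap('wrist','w1.png'); import pickle; pickle.dump(c,open('w1.pkl','wb'))
s=read_state();print(s['position'],s['joint_positions'])
E
```

```text
[ 0.58226977 -0.0130313   0.40293441] [-12.38220786  18.07688207  73.49226197   0.2118805   88.31101333
  77.34579045]
```

View pics/w1.png

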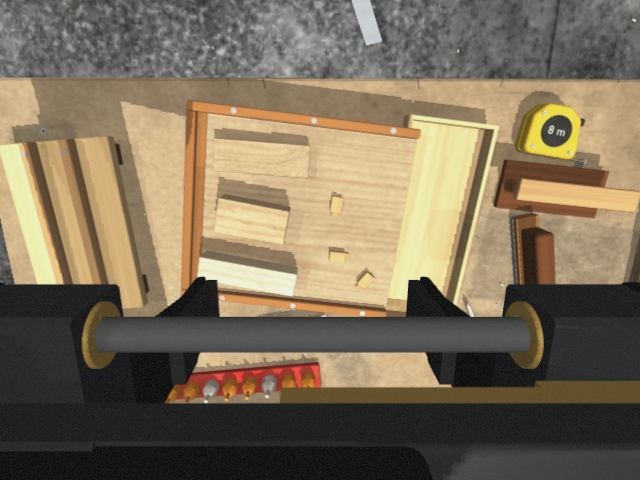

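The wrist view shows the thin block at (262,157), the short block at (252,222) and the long block at (247,275). There are three chips, at (336,204), (338,255) and (366,279). The rack is at left, and the rest (550,190), scraper (533,250) and tape (553,130) are at right. I compute positions from these and take a magnified crop for the corners.

```bash
python3 - <<'E'
from h import *
import pickle; c=pickle.load(open('w1.pkl','rb'))
L=[('lip NW out',190,101,.068),('lip +x -y end',420,129,.068),('open edge +x',416,137,.058),('open -x',388,310,.058),('+y lip bot',181,297,.068),
('chip',336,204,.066),('chip',338,255,.066),('chip',366,279,.066),
('tray',412,115,.036),('tray',498,127,.036),('rackdeck',2,145,.04),('rackdeck',113,137,.04),('rackdeck',146,303,.04),
('rest foot',503,160,.012),('rest foot',608,171,.012),('rest foot',597,217,.012),('rest foot',495,208,.012),
('ledge',519,178,.07),('ledge',516,203,.07),('ledge',638,210,.07),('ledge',640,190,.07),
('scr foot',514,217,.018),('scr foot',536,214,.018),('handle',524,230,.062),('handle',548,231,.062)]
for n,u,v,z in L: print(n,(ray(c,u,v,z)*1000).round()[:2])
im=c['color']; cv2.imwrite('pics/c2.png',cv2.resize(im[90:330,180:430],None,fx=2.5,fy=2.5,interpolation=cv2.INTER_CUBIC))
a=cv2.resize(im[130:310,0:160],None,fx=2.5,fy=2.5);b=cv2.resize(im[130:310,490:640],None,fx=2.5,fy=2.5);cv2.imwrite('pics/c3.png',np.hstack([a,b]))
E
```

```text
lip NW out [694. 137.]
lip +x -y end [ 662. -149.]
open edge +x [ 652. -147.]
open -x [ 409. -124.]
+y lip bot [433. 171.]
chip [566. -45.]
chip [495. -49.]
chip [460. -89.]
tray [ 680. -145.]
tray [ 665. -261.]
rackdeck [640. 402.]
rackdeck [651. 251.]
rackdeck [411. 235.]
rest foot [ 621. -285.]
rest foot [ 605. -437.]
rest foot [ 538. -435.]
rest foot [ 551. -283.]
ledge [ 601. -280.]
ledge [ 569. -281.]
ledge [ 560. -443.]
ledge [ 586. -439.]
scr foot [ 539. -309.]
scr foot [ 544. -341.]
handle [ 530. -302.]
handle [ 529. -334.]
```

View pics/c2.png

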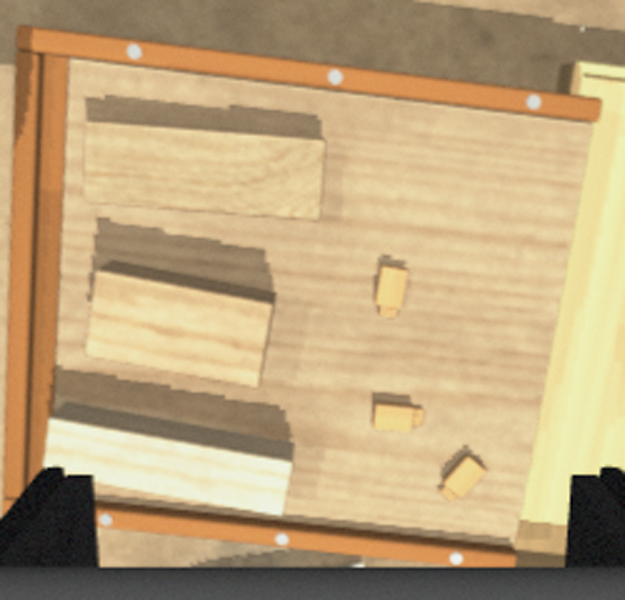

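View pics/c3.png

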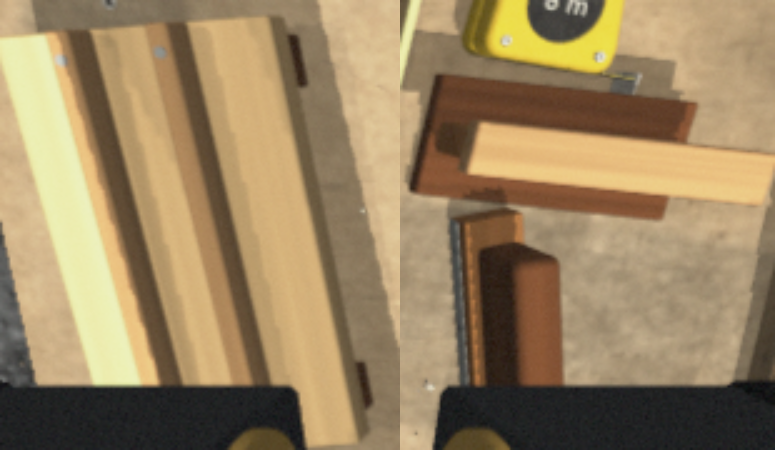

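The crop shows the corners clearly: thin block (85,123)–(325,140), short (97,272)–(272,300), long (52,420)–(293,460), and the chips at (392,288), (397,417) and (463,476). In the second crop the battens run along the rack and the ledge is at (470,125)–(770,205). The rack is at about (0.5205, 0.3185) with yaw 3.8°, the board at (0.5446, -0.001) with yaw -6°, and the rest at (0.579, -0.360) with yaw -5.5°.

```bash
python3 - <<'E'
from h import *
import pickle; c=pickle.load(open('w1.pkl','rb'))
B={'thin':(.078,[(85,123),(325,140),(320,219),(85,203)]),'short':(.093,[(97,272),(272,300),(258,386),(87,355)]),'long':(.090,[(52,420),(293,460),(281,515),(45,470)])}
o=np.array([544.6,-1.2]);a=np.radians(-6);R=np.array([[np.cos(a),-np.sin(a)],[np.sin(a),np.cos(a)]])
for n,(z,P) in B.items():
    W=np.array([ray(c,180+x/2.5,90+y/2.5,z)[:2]*1000 for x,y in P]); 
    e=[np.linalg.norm(W[i]-W[(i+1)%4]).round() for i in range(4)]
    d1=W[0]-W[1];d2=W[3]-W[2]
    print(n,W.mean(0).round(),e,'yaw',[-np.degrees(np.arctan2(d[0],d[1])).round(1) for d in(d1,d2)],'board',((W-o)@R).round().tolist())
for x,y in [(392,288),(397,417),(463,476)]: 
    w=ray(c,180+x/2.5,90+y/2.5,.066)[:2]*1000;print('chip',w.round(),((w-o)@R).round())
E
```

```text
thin [625.  50.] [np.float64(119.0), np.float64(39.0), np.float64(119.0), np.float64(39.0)] yaw [np.float64(-3.8), np.float64(-3.7)] board [[92.0, 119.0], [97.0, 0.0], [58.0, -1.0], [53.0, 118.0]]
short [548.  63.] [np.float64(88.0), np.float64(46.0), np.float64(89.0), np.float64(43.0)] yaw [np.float64(-9.1), np.float64(-10.6)] board [[21.0, 107.0], [17.0, 19.0], [-29.0, 22.0], [-22.0, 110.0]]
long [473.  72.] [np.float64(128.0), np.float64(32.0), np.float64(128.0), np.float64(29.0)] yaw [np.float64(-9.9), np.float64(-11.5)] board [[-60.0, 128.0], [-68.0, -0.0], [-101.0, 3.0], [-88.0, 130.0]]
chip [565. -46.] [ 25. -43.]
chip [493. -51.] [-46. -55.]
chip [458. -88.] [-77. -96.]
```

{"api": "jog_arm", "payload": {
  "delta_pos": [
    [1, 2, -3],
    [2, 3, -6],
    [3, 5, -10],
    [4, 6, -14],
    [4.5, 6.8, -18],
    [4.5, 6.8, -22],
    [4.5, 6.8, -25],
    [4.5, 6.8, -25],
    [4.5, 6.8, -25],
    [4.5, 6.8, -25],
    [4.5, 6.8, -25]
  ],
  "turn": [10, 20, 30, 40, 50, 60, 70, 80, 86.2, 86.2, 86.2],
  "grip": [0.42, 0.42, 0.42, 0.42, 0.42, 0.42, 0.42, 0.42, 0.42, 0.42, 0.42]
}}

```text
time_s: 3.18
position: [0.6248, 0.0494, 0.1526]
tcp_rot: [[0.069, 0.998, 0.0], [0.998, -0.069, -0.0], [-0.0, 0.0, -1.0]]
force: [0.1, 0.1, 0.0]
opening: 0.579
grasp_force: 0.0
```

{"api": "jog_arm", "payload": {
  "delta_pos": [
    [0, 0, -5],
    [0, 0, -8],
    [0, 0, -9],
    [0, 0, -9],
    [0, 0, -9],
    [0, 0, -9],
    [0, 0, -9],
    [0, 0, -9],
    [0, 0, -9],
    [0, 0, -6],
    [0, 0, 0]
  ],
  "turn": [0, 0, 0, 0, 0, 0, 0, 0, 0, 0, 0],
  "grip": [0.42, 0.42, 0.42, 0.42, 1, 1, 1, 1, 1, 1, 1]
}}

```text
time_s: 4.55
position: [0.6224, 0.0498, 0.1506]
tcp_rot: [[0.067, 0.998, -0.008], [0.998, -0.067, 0.001], [0.0, -0.008, -1.0]]
force: [1.9, -0.2, -0.1]
opening: 0.46
grasp_force: 30.0
```

{"api": "jog_arm", "payload": {
  "delta_pos": [
    [-1, 5, 0],
    [-1, 10, 0],
    [-2, 15, 0],
    [-2, 20, 0],
    [-3, 25, 0],
    [-3, 27.4, 0],
    [-3, 27.4, 0],
    [-3, 27.4, -4],
    [-3, 27.4, -7],
    [-3, 27.4, -7],
    [-3, 27.4, -7]
  ],
  "turn": [0, 2, 4, 6, 7.8, 7.8, 7.8, 7.8, 7.8, 7.8, 7.8],
  "grip": [1, 1, 1, 1, 1, 1, 1, 1, 1, 1, 1]
}}

```text
time_s: 5.92
position: [0.5962, 0.3225, 0.0836]
tcp_rot: [[-0.068, 0.998, 0.002], [0.998, 0.068, 0.0], [0.0, 0.002, -1.0]]
force: [0.3, -0.6, 0.2]
opening: 0.457
grasp_force: 30.0
```

```bash
python3 - <<'E'
from h import *
c=cap('wrist','w2.png'); s=cap('scene')
cv2.imwrite('pics/s2.png',cv2.resize(s['color'][230:400,150:380],None,fx=2.4,fy=2.4))
d=cv2.resize(c['color'],(420,315)); e=cv2.resize(s['color'][260:380,170:330],(420,315)); cv2.imwrite('pics/m2.png',np.vstack([e[:280],d]))
E
```

```text
(no output)
```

View pics/m2.png

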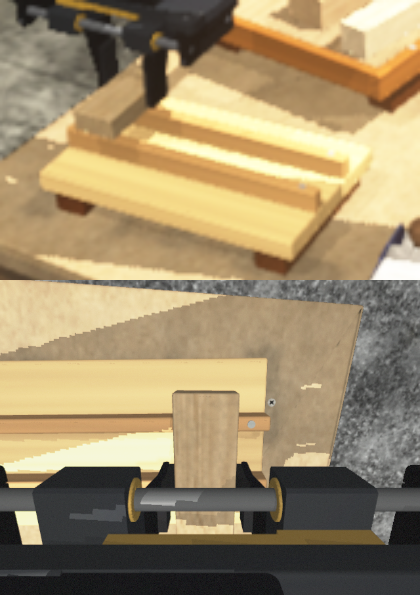

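The block hovers level across the battens, square to them (wrist picture (205,460)). Next I lower, release and go to the short block.

{"api": "jog_arm", "payload": {
  "delta_pos": [
    [0, 0, -1],
    [0, 0, -1.8],
    [0, 0, -1.8],
    [0, 0, -1.8],
    [0, 0, -1.8],
    [0, 0, -1.8],
    [0, 0, -1.8],
    [0, 0, 3],
    [0, 0, 8]
  ],
  "turn": [0, 0, 0, 0, 0, 0, 0, 0, 0],
  "grip": [1, 1, 1, 0.42, 0.42, 0.42, 0.42, 0.42, 0.42]
}}

```text
time_s: 7.15
position: [0.5943, 0.3234, 0.1624]
tcp_rot: [[-0.069, 0.998, -0.002], [0.998, 0.069, -0.001], [-0.001, -0.003, -1.0]]
force: [0.6, -0.0, -0.9]
opening: 0.577
grasp_force: 0.0
```

{"api": "jog_arm", "payload": {
  "delta_pos": [
    [-1, -6, 0],
    [-2, -12, 0],
    [-3, -18, 0],
    [-4, -24, 0],
    [-4.7, -26.1, 0],
    [-4.7, -26.1, 0],
    [-4.7, -26.1, 0],
    [-4.7, -26.1, -5],
    [-4.7, -26.1, -9.7],
    [-4.7, -26.1, -9.7],
    [-4.7, -26.1, -9.7],
    [-4.7, -26.1, -9.7]
  ],
  "turn": [-3, -6, -9, -12, -13.9, -13.9, -13.9, -13.9, -13.9, -13.9, -13.9, -13.9],
  "grip": [0.33, 0.33, 0.33, 0.33, 0.33, 0.33, 0.33, 0.33, 0.33, 0.33, 0.33, 0.33]
}}

```text
time_s: 8.65
position: [0.5496, 0.0629, 0.0676]
tcp_rot: [[0.172, 0.985, 0.004], [0.985, -0.172, -0.0], [0.0, 0.004, -1.0]]
force: [0.6, -0.4, -0.8]
opening: 0.671
grasp_force: 0.0
```

{"api": "jog_arm", "payload": {
  "delta_pos": [
    [0, 0, 0],
    [0, 0, 0],
    [0, 0, 0],
    [0, 0, 0],
    [0, 0, 5],
    [0, 0, 9.7],
    [0, 0, 9.7]
  ],
  "turn": [0, 0, 0, 0, 0, 0, 0],
  "grip": [1, 1, 1, 1, 1, 1, 1]
}}

```text
time_s: 9.52
position: [0.5506, 0.0624, 0.1661]
tcp_rot: [[0.172, 0.985, 0.009], [0.985, -0.172, -0.001], [0.001, 0.009, -1.0]]
force: [-0.1, -0.5, -0.1]
opening: 0.516
grasp_force: 29.9
```

{"api": "jog_arm", "payload": {
  "delta_pos": [
    [-1, 6, 0],
    [-2, 12, 0],
    [-2.5, 18, 0],
    [-2.8, 24, 0],
    [-2.8, 25.6, 0],
    [-2.8, 25.6, 0],
    [-2.8, 25.6, 0],
    [-2.8, 25.6, -5],
    [-2.8, 25.6, -8.5],
    [-2.8, 25.6, -9.3],
    [-2.8, 25.6, -9.3],
    [-2.8, 25.6, -9.3]
  ],
  "turn": [3, 6, 9, 12, 13.7, 13.7, 13.7, 13.7, 13.7, 13.7, 13.7, 13.7],
  "grip": [1, 1, 1, 1, 1, 1, 1, 1, 1, 1, 1, 1]
}}

```text
time_s: 11.02
position: [0.5211, 0.3179, 0.0705]
tcp_rot: [[-0.064, 0.998, 0.002], [0.998, 0.064, 0.001], [0.001, 0.002, -1.0]]
force: [0.5, 0.5, -0.4]
opening: 0.519
grasp_force: 29.9
```

{"api": "jog_arm", "payload": {
  "delta_pos": [
    [0, 0, 0],
    [0, 0, 0],
    [0, 0, 0],
    [0, 0, 0],
    [0, 0, 4],
    [0, 0, 9.3]
  ],
  "turn": [0, 0, 0, 0, 0, 0],
  "grip": [0.33, 0.33, 0.33, 0.33, 0.33, 0.33]
}}

```text
time_s: 11.78
position: [0.5187, 0.3182, 0.1619]
tcp_rot: [[-0.066, 0.998, -0.004], [0.998, 0.066, -0.002], [-0.001, -0.004, -1.0]]
force: [1.8, 0.9, 0.1]
opening: 0.673
grasp_force: 0.0
```

{"api": "jog_arm", "payload": {
  "delta_pos": [
    [-1, -6, 0],
    [-2, -12, 0],
    [-3, -18, 0],
    [-4, -23, 0],
    [-4.7, -24.7, 0],
    [-4.7, -24.7, 0],
    [-4.7, -24.7, 0],
    [-4.7, -24.7, -5],
    [-4.7, -24.7, -9.1],
    [-4.7, -24.7, -9.1],
    [-4.7, -24.7, -9.1],
    [-4.7, -24.7, -9.1]
  ],
  "turn": [-3, -6, -9, -12, -14, -14, -14, -14, -14, -14, -14, -14],
  "grip": [0.46, 0.46, 0.46, 0.46, 0.46, 0.46, 0.46, 0.46, 0.46, 0.46, 0.46, 0.46]
}}

```text
time_s: 13.28
position: [0.4742, 0.072, 0.0731]
tcp_rot: [[0.177, 0.984, 0.004], [0.984, -0.177, -0.0], [0.0, 0.004, -1.0]]
force: [-0.0, -0.7, -0.3]
opening: 0.537
grasp_force: 0.0
```

{"api": "jog_arm", "payload": {
  "delta_pos": [
    [0, 0, 0],
    [0, 0, 0],
    [0, 0, 0],
    [0, 0, 0],
    [0, 0, 5],
    [0, 0, 9.1],
    [0, 0, 9.1]
  ],
  "turn": [0, 0, 0, 0, 0, 0, 0],
  "grip": [1, 1, 1, 1, 1, 1, 1]
}}

```text
time_s: 14.15
position: [0.4751, 0.0714, 0.1652]
tcp_rot: [[0.178, 0.984, 0.007], [0.984, -0.178, -0.001], [0.001, 0.007, -1.0]]
force: [0.1, 0.3, -0.5]
opening: 0.365
grasp_force: 30.0
```

{"api": "jog_arm", "payload": {
  "delta_pos": [
    [-1, 6, 0],
    [-2, 12, 0],
    [-2.5, 18, 0],
    [-2.5, 23, 0],
    [-2.5, 24.2, 0],
    [-2.5, 24.2, 0],
    [-2.5, 24.2, 0],
    [-2.5, 24.2, -5],
    [-2.5, 24.2, -8],
    [-2.5, 24.2, -8.8],
    [-2.5, 24.2, -8.8],
    [-2.5, 24.2, -8.8]
  ],
  "turn": [3, 6, 9, 12, 14, 14, 14, 14, 14, 14, 14, 14],
  "grip": [1, 1, 1, 1, 1, 1, 1, 1, 1, 1, 1, 1]
}}

```text
time_s: 15.65
position: [0.4488, 0.3131, 0.0754]
tcp_rot: [[-0.064, 0.998, 0.002], [0.998, 0.064, 0.001], [0.001, 0.002, -1.0]]
force: [0.8, -0.3, -1.9]
opening: 0.366
grasp_force: 30.0
```

{"api": "jog_arm", "payload": {
  "delta_pos": [
    [0, 0, 0],
    [0, 0, 0],
    [0, 0, 0],
    [0, 0, 0],
    [0, 0, 4],
    [0, 0, 8.8],
    [0, 0, 15],
    [6, -6, 20],
    [12, -12, 25],
    [12, -12, 25],
    [12, -12, 25]
  ],
  "turn": [0, 0, 0, 0, 0, 0, 0, -10, -20, -30, -40],
  "grip": [0.46, 0.46, 0.46, 0.46, 0.46, 0.46, 0, 0, 0, 0, 0]
}}

```text
time_s: 17.02
position: [0.5718, 0.191, 0.3273]
tcp_rot: [[0.599, 0.801, 0.007], [0.801, -0.599, 0.0], [0.004, 0.005, -1.0]]
force: [-1.4, 0.5, -1.0]
opening: 0.976
grasp_force: 0.0
```

{"api": "jog_arm", "payload": {
  "delta_pos": [
    [-3, -6, 3],
    [-6, -12, 6],
    [-9, -18, 9.5],
    [-9, -20.9, 9.5],
    [-9, -20.9, 9.5],
    [-9, -20.9, 9.5],
    [-9, -20.9, 9.5]
  ],
  "turn": [-10, -20, -30, -40, -50, -53.8, -53.8],
  "grip": [0, 0, 0, 0, 0, 0, 0]
}}

```text
time_s: 17.9
position: [0.4776, -0.0155, 0.4195]
tcp_rot: [[1.0, -0.0, -0.0], [-0.0, -1.0, 0.0], [-0.0, -0.0, -1.0]]
force: [-0.2, 0.1, -0.7]
opening: 0.998
grasp_force: 0.0
```

```bash
python3 - <<'E'
from h import *
c=cap('wrist','w3.png'); import pickle; pickle.dump(c,open('w3.pkl','wb'))
s=read_state();print(s['position'],s['tcp_rot'][:,0])
im=c['color'];b=cv2.resize(im[40:290,480:640],None,fx=2.4,fy=2.4,interpolation=cv2.INTER_CUBIC)
a=cv2.resize(im[:300],None,fx=.6,fy=.6); cv2.imwrite('pics/m3.png',np.hstack([np.vstack([a,np.zeros((600-180,384,3),np.uint8)]),b]))
E
```

```text
[ 0.47763018 -0.01532229  0.41941453] [ 9.99999732e-01  6.28969864e-04 -3.73533352e-04]
```

View pics/m3.png

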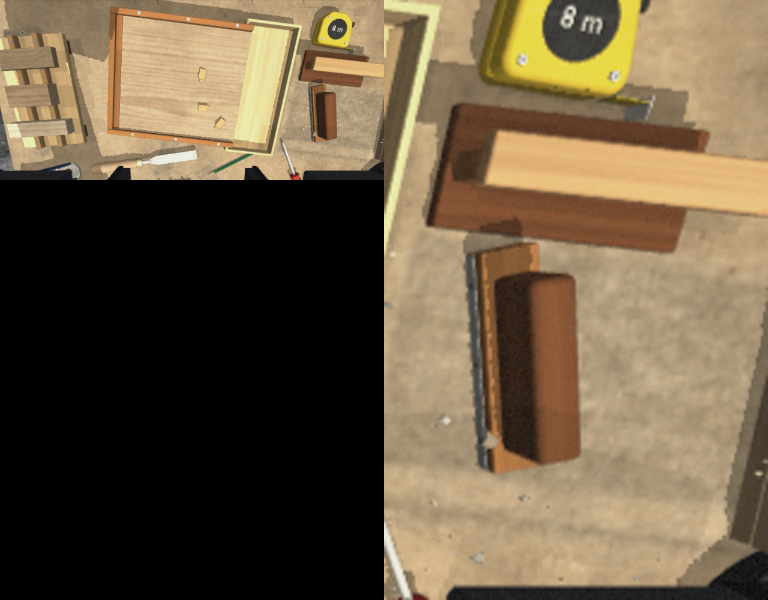

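The picture shows all three blocks lying across the battens and the three chips still on the board. The scraper handle top is at crop (540–579, 275–462) and the foot's left edge runs (482,253)–(493,470). The tape is undisturbed.

```bash
python3 - <<'E'
from h import *
import pickle; c=pickle.load(open('w3.pkl','rb'))
for n,x,y,z in [('hTL',540,276,.062),('hTR',575,278,.062),('hBR',579,458,.062),('hBL',542,463,.062),('fTL',482,253,.018),('fBL',493,470,.018),('fTR',538,243,.018),('edge top',467,255,.0),('edge bot',482,465,.0),('led',490,183,.07),('led',498,130,.07),('foot',455,103,.012),('foot',708,130,.012),('foot',676,250,.012),('foot',430,224,.012)]:
    print(n,(ray(c,480+(x-384)/2.4,40+y/2.4,z)*1000).round()[:2])
# chips & tray corners
o=np.array([544.6,-1.2]);a=np.radians(-6);R=np.array([[np.cos(a),-np.sin(a)],[np.sin(a),np.cos(a)]])
for u,v in [(202,74),(204,107),(221,122)]:
    w=ray(c,u/.6,v/.6,.066)[:2]*1000;print('chip',w.round(),((w-o)@R).round())
for n,u,v,z in [('lip',110,8,.068),('lip+x end',250,26,.068),('-x end',227,148,.068),('-x +y',108,134,.068)]: 
    w=ray(c,u/.6,v/.6,z)[:2]*1000;print(n,w.round(),((w-o)@R).round())
E
```

```text
hTL [ 525. -324.]
hTR [ 523. -344.]
hBR [ 420. -364.]
hBL [ 417. -343.]
fTL [ 536. -314.]
fBL [ 402. -340.]
fTR [ 542. -346.]
edge top [ 534. -314.]
edge bot [ 400. -343.]
led [ 573. -285.]
led [ 600. -285.]
foot [ 620. -289.]
foot [ 605. -439.]
foot [ 537. -434.]
foot [ 553. -283.]
chip [565. -46.] [ 25. -42.]
chip [494. -52.] [-45. -55.]
chip [460. -91.] [-74. -98.]
lip [691. 140.] [131. 156.]
lip+x end [ 658. -142.] [ 128. -128.]
-x end [ 399. -107.] [-134. -120.]
-x +y [433. 169.] [-129.  157.]
```

{"api": "jog_arm", "payload": {
  "delta_pos": [
    [0, -6, -5],
    [0, -12, -10],
    [-0.6, -18, -15],
    [-0.6, -24, -20],
    [-0.6, -30, -25],
    [-0.6, -32.9, -30],
    [-0.6, -32.9, -30],
    [-0.6, -32.9, -30],
    [-0.6, -32.9, -30],
    [-0.6, -32.9, -30]
  ],
  "turn": [3, 6, 9, 10.7, 10.7, 10.7, 10.7, 10.7, 10.7, 10.7],
  "grip": [0.3, 0.3, 0.3, 0.3, 0.3, 0.3, 0.3, 0.3, 0.3, 0.3]
}}

```text
time_s: 19.2
position: [0.4727, -0.3436, 0.1211]
tcp_rot: [[0.982, 0.187, 0.002], [0.187, -0.982, -0.001], [0.001, 0.001, -1.0]]
force: [-0.0, 0.2, 0.6]
opening: 0.697
grasp_force: 0.0
```

{"api": "jog_arm", "payload": {
  "delta_pos": [
    [0, 0, -4],
    [0, 0, -8],
    [0, 0, -9.5],
    [0, 0, -9.5],
    [0, 0, -9.5],
    [0, 0, -9.5],
    [0, 0, -9.5],
    [0, 0, -9.5],
    [0, 0, -9.5],
    [0, 0, -9.5]
  ],
  "turn": [0, 0, 0, 0, 0, 0, 0, 0, 0, 0],
  "grip": [0.3, 0.3, 0.3, 0.3, 0.3, 1, 1, 1, 1, 1]
}}

```text
time_s: 20.45
position: [0.4718, -0.3444, 0.0246]
tcp_rot: [[0.983, 0.185, -0.0], [0.185, -0.983, 0.0], [-0.0, -0.0, -1.0]]
force: [0.2, 0.2, 1.2]
opening: 0.297
grasp_force: 29.9
```

{"api": "jog_arm", "payload": {
  "delta_pos": [
    [0, 0, 5],
    [0, 0, 12],
    [1, 5, 12],
    [2, 11, 12],
    [3, 17, 12],
    [4, 23, 12],
    [5, 29, 12],
    [5, 34, 12],
    [5, 36.1, 12],
    [5, 36.1, 12],
    [5, 36.1, 12]
  ],
  "turn": [0, 0, -3, -6, -9, -12, -15, -16.9, -16.9, -16.9, -16.9],
  "grip": [1, 1, 1, 1, 1, 1, 1, 1, 1, 1, 1]
}}

```text
time_s: 21.82
position: [0.5218, 0.0161, 0.1443]
tcp_rot: [[0.994, -0.109, -0.0], [-0.109, -0.994, -0.0], [-0.0, 0.0, -1.0]]
force: [-0.2, 0.2, -3.1]
opening: 0.297
grasp_force: 29.9
```

{"api": "jog_arm", "payload": {
  "delta_pos": [
    [0, 0, -3],
    [0, 0, -5],
    [0, 0, -5.5],
    [0, 0, -5.5],
    [0, 0, -5.5]
  ],
  "turn": [0, 0, 0, 0, 0],
  "grip": [1, 1, 1, 1, 1]
}}

```text
time_s: 22.45
position: [0.5226, 0.0161, 0.0903]
tcp_rot: [[0.994, -0.109, 0.002], [-0.109, -0.994, -0.0], [0.002, 0.0, -1.0]]
force: [-0.2, 0.0, -2.7]
opening: 0.301
grasp_force: 29.9
```

```bash
python3 - <<'E'
from h import *
s=cap('side');w=cap('wrist')
a=cv2.resize(s['color'][200:360,235:395],(560,560));b=cv2.resize(w['color'],(240,180))
cv2.imwrite('pics/m4.png',np.hstack([a,np.vstack([b,np.zeros((380,240,3),np.uint8)])]))
print(read_state()['position'],read_state()['force'])
E
```

```text
[0.52254317 0.01636771 0.09033806] [ 0.01180629 -0.26140761 -3.62107812]
```

View pics/m4.png

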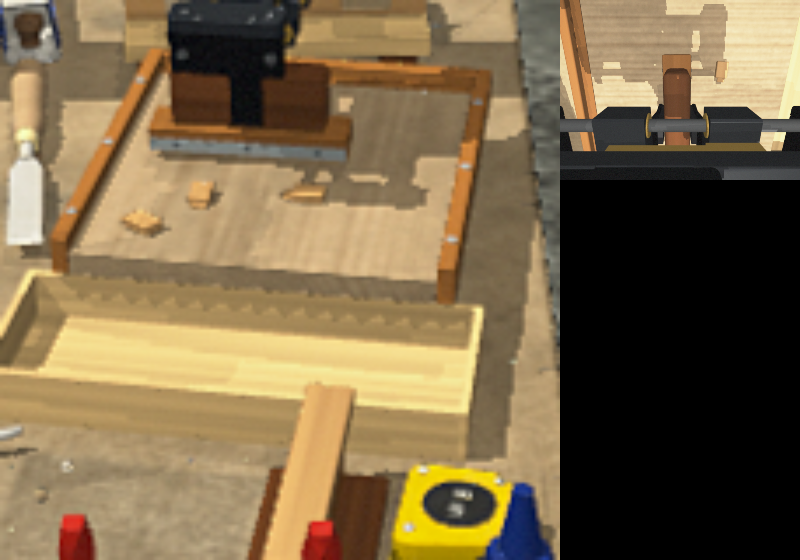

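The scraper is held upright above the board behind the chips: foot at (150–350, 140), chips at (142,222), (200,193) and (303,192). I lower it and push.

{"api": "jog_arm", "payload": {
  "delta_pos": [
    [0, 0, -0.4],
    [0, 0, -0.6],
    [0, 0, -0.6],
    [0, 0, -0.6]
  ],
  "turn": [0, 0, 0, 0],
  "grip": [1, 1, 1, 1]
}}

```text
time_s: 23.05
position: [0.5219, 0.0166, 0.0835]
tcp_rot: [[0.994, -0.109, -0.0], [-0.109, -0.994, -0.0], [-0.0, 0.0, -1.0]]
force: [-0.2, 0.3, -2.3]
opening: 0.293
grasp_force: 29.9
```

{"api": "jog_arm", "payload": {
  "delta_pos": [
    [-0.1, -1, 0],
    [-0.2, -2.4, 0],
    [-0.4, -3.8, 0],
    [-0.6, -5.2, 0],
    [-0.7, -6.6, 0],
    [-0.9, -8, 0],
    [-1.0, -9.4, 0],
    [-1.2, -10.8, 0],
    [-1.2, -10.8, 0]
  ],
  "turn": [0, 0, 0, 0, 0, 0, 0, 0, 0],
  "grip": [1, 1, 1, 1, 1, 1, 1, 1, 1]
}}

```text
time_s: 24.18
position: [0.51, -0.0926, 0.0836]
tcp_rot: [[0.994, -0.11, 0.0], [-0.11, -0.994, -0.0], [0.0, 0.0, -1.0]]
force: [0.7, 0.1, -2.2]
opening: 0.295
grasp_force: 29.9
```

```bash
python3 - <<'E'
from h import *
s=cap('side')
cv2.imwrite('pics/m5.png',cv2.resize(s['color'][200:360,235:395],(560,560)))
E
```

View pics/m5.png

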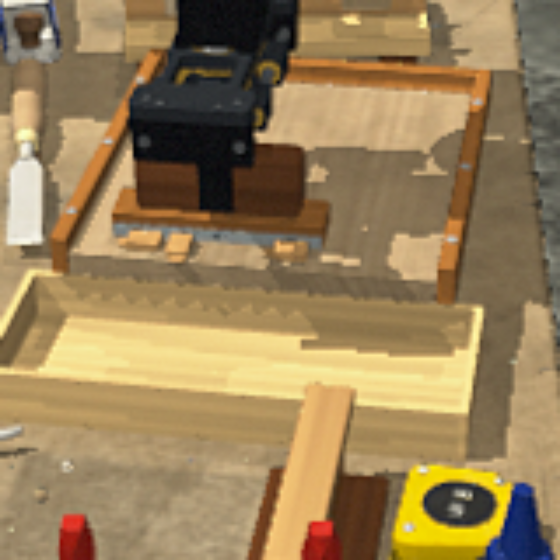

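All three chips lie against the scraper edge at (140,240), (180,245) and (290,247). I keep pushing over the edge.

{"api": "jog_arm", "payload": {
  "delta_pos": [
    [-0.15, -1.3, 0],
    [-0.3, -2.6, 0],
    [-0.45, -3.9, 0],
    [-0.55, -5.0, 0],
    [-0.55, -5.0, 0],
    [-0.55, -5.0, 0],
    [-0.3, -2.5, 0],
    [0, 0, 0],
    [0, 0, 4],
    [0, 0, 7]
  ],
  "turn": [0, 0, 0, 0, 0, 0, 0, 0, 0, 0],
  "grip": [1, 1, 1, 1, 1, 1, 1, 1, 1, 1]
}}

```text
time_s: 25.48
position: [0.5098, -0.0902, 0.1544]
tcp_rot: [[0.994, -0.107, -0.0], [-0.107, -0.994, 0.0], [-0.0, -0.0, -1.0]]
force: [1.3, -0.4, -2.6]
opening: 0.297
grasp_force: 29.9
```

```bash
python3 - <<'E'
from h import *
s=cap('side');c=cap('scene')
cv2.imwrite('pics/m6.png',np.hstack([cv2.resize(s['color'][200:360,235:395],(480,480)),cv2.resize(c['color'][200:380,170:420],(320,230)).repeat(1,0) if 0 else np.vstack([cv2.resize(c['color'][200:380,170:420],(320,230)),np.zeros((250,320,3),np.uint8)])]))
E
```

```text
(no output)
```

View pics/m6.png

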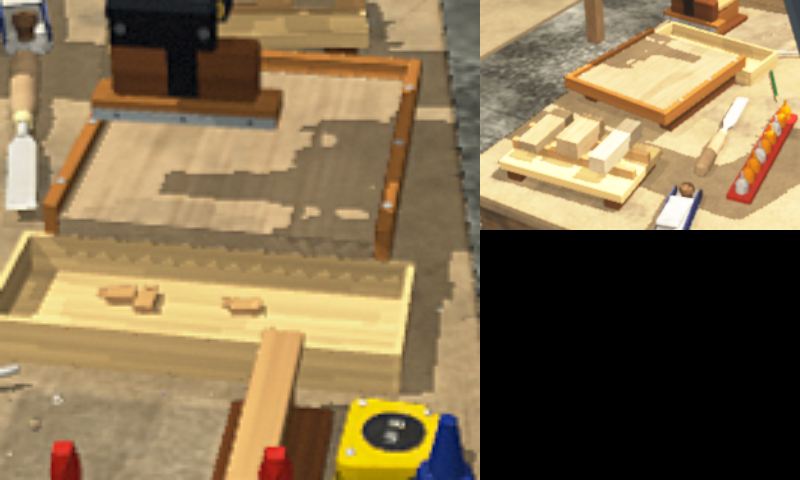

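The chips are all in the tray at (120,293), (147,298) and (243,304), the board is empty and the blocks are on the rack. Next I check clearance near the rest.

```bash
python3 - <<'E'
from h import *
c=cap('side')
for n,u,v in [('bottle base',383,455),('clamp base',325,437),('clamp L',256,437)]: print(n,ray(c,u,v,0).round(3), ray(c,u,v,.03).round(3))
# bottle top height if its axis stands at base xy
b=ray(c,383,450,0)
for h in (.1,.15,.2): print(h,proj(c,[b[0],b[1]+.02,h]))
b=ray(c,325,437,.03)
for h in (.1,.15,.2): print(h,proj(c,[b[0],b[1],h]))
E
```

```text
bottle base [ 0.682 -0.588  0.   ] [ 0.68  -0.615  0.03 ]
clamp base [ 0.589 -0.555  0.   ] [ 0.59  -0.583  0.03 ]
clamp L [ 0.475 -0.56   0.   ] [ 0.481 -0.588  0.03 ]
0.1 (np.float64(385.22740641731247), np.float64(393.88790577714883))
0.15 (np.float64(386.7789065070598), np.float64(368.73489915293726))
0.2 (np.float64(388.4166722373698), np.float64(342.1833491171887))
0.1 (np.float64(324.89219465799954), np.float64(403.66594019452543))
0.15 (np.float64(324.810091936628), np.float64(378.2792851957564))
0.2 (np.float64(324.7233302264047), np.float64(351.45204283705357))
```

{"api": "jog_arm", "payload": {
  "delta_pos": [
    [0, 0, 4],
    [0, 0, 7],
    [0, 0, 7],
    [0, 0, 7],
    [0, 0, 7],
    [0, 0, 7],
    [0, 0, 7],
    [0, 0, 7],
    [0, 0, 7],
    [0, 0, 7],
    [0, 0, 7]
  ],
  "turn": [10, 20, 30, 40, 50, 60, 70, 80, 90.7, 90.7, 90.7],
  "grip": [1, 1, 1, 1, 1, 1, 1, 1, 1, 1, 1]
}}

```text
time_s: 27.0
position: [0.5093, -0.0911, 0.2225]
tcp_rot: [[0.099, 0.995, -0.002], [0.995, -0.099, 0.001], [0.001, -0.002, -1.0]]
force: [-0.2, -0.3, -2.9]
opening: 0.294
grasp_force: 29.9
```

{"api": "jog_arm", "payload": {
  "delta_pos": [
    [1, -5, 0],
    [3, -10, 0],
    [4, -15, 0],
    [6, -21, 0],
    [7, -26, 0],
    [7, -26.9, 0],
    [7, -26.9, -3],
    [7, -26.9, -7],
    [7, -26.9, -9.5],
    [7, -26.9, -9.5],
    [7, -26.9, -9.5]
  ],
  "turn": [0, 0, 0, 0, 0, 0, 0, 0, 0, 0, 0],
  "grip": [1, 1, 1, 1, 1, 1, 1, 1, 1, 1, 1]
}}

```text
time_s: 28.38
position: [0.5805, -0.3603, 0.1295]
tcp_rot: [[0.097, 0.995, 0.001], [0.995, -0.097, -0.001], [-0.001, 0.001, -1.0]]
force: [0.7, 0.3, -3.0]
opening: 0.298
grasp_force: 29.9
```

```bash
python3 - <<'E'
from h import *
s=cap('side');w=cap('wrist')
a=cv2.resize(s['color'][270:390,270:390],(480,480));b=cv2.resize(w['color'],(320,240))
cv2.imwrite('pics/m7.png',np.hstack([a,np.vstack([b,np.zeros((240,320,3),np.uint8)])]))
print(read_state()['position'])
E
```

```text
[ 0.58086782 -0.36087831  0.1303845 ]
```

View pics/m7.png

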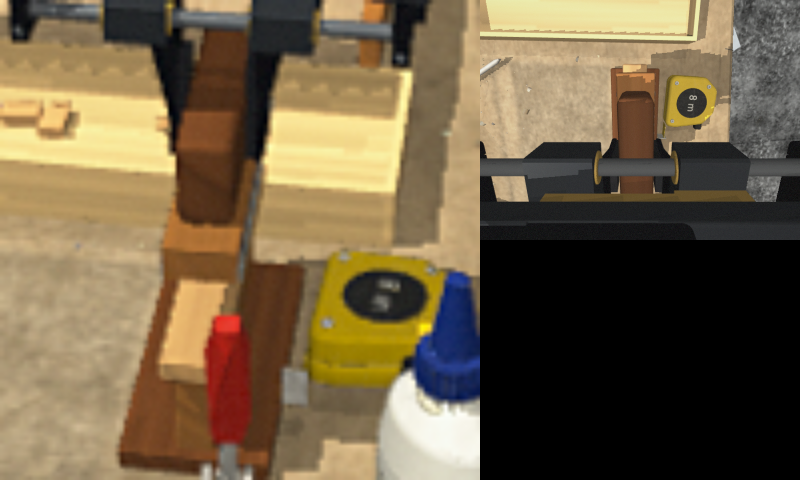

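The scraper is aligned over the ledge: its foot is centred above the ledge end (wrist (636,70)). I lower it gently.

{"api": "jog_arm", "payload": {
  "delta_pos": [
    [0, 0, -1.5],
    [0, 0, -2.8],
    [0, 0, -2.8],
    [0, 0, -2.8],
    [0, 0, -2.8]
  ],
  "turn": [0, 0, 0, 0, 0],
  "grip": [1, 1, 1, 1, 1]
}}

```text
time_s: 29.1
position: [0.5802, -0.3607, 0.1009]
tcp_rot: [[0.096, 0.995, 0.001], [0.995, -0.096, -0.001], [-0.001, 0.001, -1.0]]
force: [0.6, -0.2, -2.1]
opening: 0.299
grasp_force: 29.9
```

{"api": "jog_arm", "payload": {
  "delta_pos": [
    [0, 0, -0.3],
    [0, 0, -0.55],
    [0, 0, -0.55],
    [0, 0, -0.55]
  ],
  "turn": [0, 0, 0, 0],
  "grip": [1, 1, 1, 1]
}}

```text
time_s: 29.6
position: [0.5799, -0.3604, 0.095]
tcp_rot: [[0.096, 0.995, -0.0], [0.995, -0.096, 0.0], [0.0, -0.0, -1.0]]
force: [-0.1, 0.1, -1.9]
opening: 0.298
grasp_force: 29.9
```

{"api": "jog_arm", "payload": {
  "delta_pos": [
    [0, 0, -0.05],
    [0, 0, -0.05],
    [0, 0, -0.05],
    [0, 0, -0.05],
    [0, 0, -0.05],
    [0, 0, 2],
    [0, 0, 6],
    [0, 0, 12],
    [-4, 10, 18],
    [-8, 20, 24],
    [-8, 20, 24]
  ],
  "turn": [0, 0, 0, 0, 0, 0, 0, 0, 0, 0, 0],
  "grip": [1, 0.5, 0.5, 0.5, 0.5, 0.5, 0.5, 0.5, 0.5, 0.5, 0.5]
}}

```text
time_s: 30.98
position: [0.5185, -0.2069, 0.3089]
tcp_rot: [[0.097, 0.995, 0.002], [0.995, -0.097, -0.001], [-0.001, 0.002, -1.0]]
force: [0.2, -0.9, 0.7]
opening: 0.503
grasp_force: 0.0
```

```bash
python3 - <<'E'
from h import *
s=cap('side');c=cap('scene')
a=cv2.resize(s['color'][200:390,230:400],(500,560));b=cv2.resize(c['color'][190:370,170:430],(300,210))
cv2.imwrite('pics/m8.png',np.hstack([a,np.vstack([b,np.zeros((350,300,3),np.uint8)])]))
st=read_state();print(st['position'],st['force'],st['time_s'])
E
```

```text
[ 0.51837375 -0.20411515  0.31180269] [ 1.41213182 -1.20193514 -0.28168116] 31.075
```

View pics/m8.png

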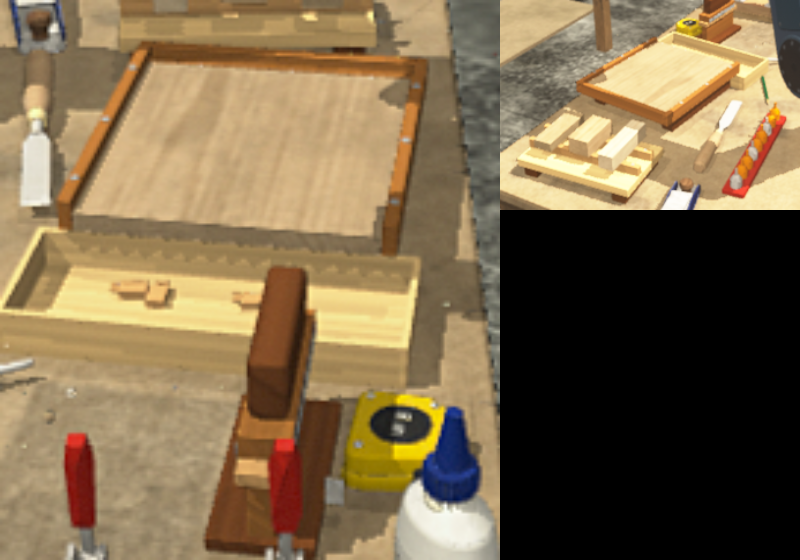

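The scraper stands upright and centred on the ledge at (275,360). The chips are in the tray, the blocks on the rack and the tape is in place. I let the arm settle and hand in.

{"api": "jog_arm", "payload": {
  "delta_pos": [
    [0, 0, 0],
    [0, 0, 0],
    [0, 0, 0],
    [0, 0, 0]
  ],
  "turn": [0, 0, 0, 0],
  "grip": [0.5, 0.5, 0.5, 0.5]
}}

```text
time_s: 31.58
position: [0.519, -0.209, 0.3054]
tcp_rot: [[0.097, 0.995, -0.001], [0.995, -0.097, 0.001], [0.001, -0.001, -1.0]]
force: [-0.9, -0.5, -0.1]
opening: 0.5
grasp_force: 0.0
```

```bash
python3 -c "
from rig import *
print(hand_in())"
```

```text
the job is handed in; nothing more can be done
None
```

I handed the job in at about 32 s: the last pictures show all three blocks level on the rack, all three chips in the tray and the scraper upright and central on its rest, but the hand-in returned no verdict.

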